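# Take the strainer screen out of the oil filter

## Robot

A 6-joint arm with a two-finger parallel gripper is mounted at the origin on the work surface. World frame = base frame: x ahead of the robot, y to its left, z up, the work surface at z = 0. Lengths are in m, angles in rad, forces in N, time in s.
With the tool pointing down it reaches from about 0.375 to 0.9 m from the base axis. Payload 3.1 kg.
Tool frame: the origin (TCP) lies midway between the tips of the shut fingers; the grasp point (between the pads) lies behind it (hold_point_z is the z of the grasp point in the tool frame, in m); z points along the fingers, y is the line along which they close (so a half turn about z gives the same grasp; the last joint's range is limited). The gripper opens to 85 mm and grips with 20 to 120 N. Pads are 22 mm wide; open, the fingers measure 114 mm over their backs; the gripper's body (76 mm by 85 mm) begins 54 mm behind the grasp point. The pads swing forward as they close: fully open they stand 13 mm farther back than shut.
Start: joints at [-1.448, 0.527, 1.433, -0, 1.181, -0.178], TCP at [0.186, -0.597, 0.231] pointing down, gripper open.
Joint ranges: [-3.08, 3.08], [-0.75, 2.2], [0.22, 2.44], [-1.43, 4.57], [0, 2.65], [-2.85, 2.85]. Speed limits (rad/s): [2.79, 2.79, 3.14, 3.14, 3.14, 3.14].

## Interface

Orientations are given as a unit quaternion [w, x, y, z].
In Python, from bench import get_state, camera, camera_params, finish_job, hold_point_z gives the robot as it stands.
- The arm moves only by the tool servo_tool, never from a script. Its argument "commands" is a list that holds one entry, the list of rows, each a list of 5 numbers: the shift along the tool's x, y, z each as a share of 0.04 m, from -1 to 1, then the turn about the tool's z as a share of 6 degrees, from -1 to 1, then the closure, from 0 (fully open) to 1 (shut). A call has 1 to 20 rows; each row shifts and turns the commanded pose from where the row before left it, along the tool's axes as they then stand; what a row does not reach is not made up. A row lasts 1/12 s, in which the tool goes at most 41.7 mm and 7.16 degrees, less where a joint would pass 70% of its speed; a pose out of reach is approached as far as the arm can. A call with a number of a shift or a turn outside -1 to 1 is refused whole. A call with a gripper value outside its range is refused whole. The fingers move at their own pace and stop on an object; the grip force is fixed at half the most. Time passes only in rows, so rows that do not move let the fingers close. It gives the time, the measured TCP pose, the force, the opening and the grip force at its end, in the units of the state.
- get_state(): the state, without advancing time (a new reading comes with each control period).
- camera(name): name is "scene" or "top"; returns (picture, depth): 420x560x3 uint8, red, green, blue; 420x560 float32, m along the optical axis (not along the pixel's ray), 0 where there is no reading.
- camera_params(name): a dict with "fx", "fy", "cx", "cy" (pixels), "view" (4x4, takes a point from world to camera coordinates). Camera axes: x right, y up, looking along -z (the intrinsics and any distortion apply to the point x, -y, -z); pixel columns grow to the right and rows downward; lengths in m; the calibration is good to about 2 mm. A picture is of the moment at which its call begins. camera_params takes no time and is no camera call.
- finish_job(): hands the job in; it is judged then, once.
The state is a dict: "t": time; "q": joint angles; "joint_vel": joint speeds; "effort": joint torques, N m; "tcp_pos": TCP position; "tcp_rot": TCP orientation; "force": force on the tool from outside, world axes, zero at the start; "ft_torque": the same for the moment, N m; "grip_width": finger opening in m; "gripper_force": force on a finger pad.
Only numpy, scipy, OpenCV 4.12 (cv2) and the standard library are available. Lean on these libraries where they do the work, as an engineer would, in place of code of your own. Each camera call takes 0.05 s, during which the arm holds its last target. There are 200 camera calls.

## Task

The oil filter's strainer screen is due for washing: lift the loose steel cover off the filter housing and set it down gently, right way up, on the middle of the black rubber mat. Then draw the tall strainer screen up out of its slot and stand it upright in any gap of the draining rack, lowering it in rather than dropping it. Leave the two low baffle plates in the housing and do not disturb the jar, the funnel or the oil bottle.

Things in the scene. Friction and masses are not known exactly. Their poses are not given: they have to be found in the camera images.
- housing: Filter housing fixed to the bench: open-topped metal box, 150 (x) x 156 (y) mm up to a step 45 mm high, then 132 x 138 mm to a rim 65 mm high. Low pipe stubs on its -x and +x faces reach 111 mm from the centre. On its 6 mm floor three upright slots, 13 mm wide, at x = -36, 0, 36 mm hold plates that stand across x; slot guides 60 mm high, at the y ends only. Origin: centre of underside; z up.
- cover: Loose deep steel cover, an open-bottomed box 146 (x) x 152 (y) mm, 91 mm high (129 mm with handle), 0.35 to 0.7 kg. It rests, no latch, with its lower edge on the housing's step, 45 mm above the bench, 3 mm of play all round, and hides the plates; lift its edge above 126 mm to clear the screen. Origin: centre of the plane of its lower edge; z up.
- cover_handle (a point): Middle of the black bar handle on the cover's top, 123 mm above the cover's origin on its z axis. The bar is 12 x 12 mm in section and 84 mm long along the cover's y, with legs at its two ends and 26 mm of free room below it: pinch it across x.
- screen: Tall strainer screen: rigid steel frame with mesh and a solid 30 mm strip along the top, 8 mm thick (x), 120 mm wide (y), 120 mm tall (z), 0.2 to 0.42 kg. It stands loose in one of the three slots (which varies), top 126 mm above the bench, 61 mm above the rim; raise it 60 mm to leave the housing. Origin: centre of its lower edge; z up.
- screen_top (a point): Middle of the screen's top edge, 120 mm above its origin; pinch the strip below it across x.
- baffle_a: Low plain steel baffle plate, 8 mm thick (x), 120 mm wide (y), 50 mm tall (z), loose in one of the other slots, below the rim; it stays there. Origin: centre of its lower edge.
- baffle_b: Second low baffle plate, the same as baffle_a, in the remaining slot; it stays there.
- rack: Draining rack fixed to the bench: white base plate 110 (x) x 150 (y) mm, 8 mm thick, with four rows of two upright steel posts (6 mm thick, tops 70 mm above the bench) at x = -42, -14, 14, 42 mm, y = -40, 40 mm. Gaps centred on x = -28, 0, 28 mm are 22 mm clear; a plate stands in one across x, leaning a little on the posts. Origin: centre of underside; z up.
- mat: Black rubber mat fixed to the bench, 200 x 200 mm, 4 mm thick. Origin: centre of the underside.
- jar: Bystander: amber glass jar, 72 mm diameter, 85 mm tall. Origin: centre of its underside.
- funnel: Bystander: steel funnel standing mouth down, 110 mm diameter, 95 mm tall. Origin: centre of its underside.
- oil_bottle: Bystander: green glass oil bottle, 64 mm diameter, 190 mm tall. Origin: centre of its underside.
Mind the look-alikes: they are no part of the job. Leave any brown or pink look-alike of the rack alone.

How it is judged:
By the outcome, as a careful person would: the job done as asked, in the order asked, and still so for the second after the job is handed in, with the robot touching nothing.
It also fails if it takes over 64 s, if anything falls off the work surface, if the arm or the gripper's body presses on something with over 40 N, if the wrist force passes 120 N, or if a joint passes its speed limit or range.

## Working session

There is one attempt and no reset: what is moved stays moved. The work goes in short steps, Python scripts to look and compute and a tool call to move; the robot and the scene stay as the last step left them, time stands still between calls to the robot, and variables do not carry over. Pictures are saved under pics/ and viewed, at most 10 in all, crops included, and the job is handed in when it is done.

Besides the shell and the picture viewer there is one more tool, called in YAML: its name, and indented under it one key for each argument. servo_tool: Moves the arm, as the interface text tells. Its arguments: {"type":"object","properties":{"commands":{"type":"array","items":{"type":"array","items":{"type":"array","items":{"type":"number","minimum":-1,"maximum":1}}}}},"required":["commands"]}

```bash
mkdir -p pics; ls
cat > h.py <<'E'
import numpy as np, cv2
from bench import *
def snap(n,f):
    p,d=camera(n); cv2.imwrite('pics/'+f+'.png',p[:,:,::-1]); np.save('pics/'+f+'.npy',d); return p,d
def w(n,u,v,d):
    c=camera_params(n); q=np.array([(u-c['cx'])/c['fx']*d,-(v-c['cy'])/c['fy']*d,-d,1])
    return (np.linalg.inv(c['view'])@q)[:3]
def cloud(n,d):
    c=camera_params(n); v,u=np.mgrid[:d.shape[0],:d.shape[1]]
    q=np.stack([(u-c['cx'])/c['fx']*d,-(v-c['cy'])/c['fy']*d,-d,np.ones_like(d)],-1)
    return (q@np.linalg.inv(c['view']).T)[...,:3]
E
python3 - <<'E'
from h import *
for n in('top','scene'): snap(n,n+'0'); print(camera_params(n))
print(get_state(),hold_point_z)
E
```

```text
pics
{'fx': 393.945091691003, 'fy': 393.945091691003, 'cx': 286.7866223551084, 'cy': 213.07840845966703, 'view': array([[-0.02346223, -0.99947432,  0.02237423,  0.13802316],
       [ 0.98753664, -0.01968636,  0.15615323, -0.59233547],
       [-0.15563068,  0.02575908,  0.9874794 , -1.0454376 ],
       [ 0.        ,  0.        ,  0.        ,  1.        ]])}
{'fx': 450.32092556003374, 'fy': 450.32092556003374, 'cx': 285.04360565815307, 'cy': 208.5576733519236, 'view': array([[-0.85618407,  0.51609832,  0.02431791,  0.40767074],
       [-0.26754357, -0.48312449,  0.8336733 ,  0.12207193],
       [ 0.44200596,  0.7072717 ,  0.55172228, -1.83665444],
       [ 0.        ,  0.        ,  0.        ,  1.        ]])}
{'t': 0.1, 'q': array([-1.44748730e+00,  5.28376273e-01,  1.43380468e+00, -2.75178196e-05,
        1.18140490e+00, -1.78514358e-01]), 'joint_vel': array([-0.00015704, -0.00024957, -0.00272686, -0.00062623,  0.00051374,
       -0.00041441]), 'effort': array([-2.15818673e-04, -4.43303096e+01, -1.78586555e+01, -1.48922791e-04,
        3.88130662e-03, -1.24729326e-05]), 'tcp_pos': array([ 0.18571802, -0.59607607,  0.23041989]), 'tcp_rot': array([-9.96572208e-04,  9.88633148e-01,  1.50344625e-01,  1.47864816e-05]), 'force': array([0.45474181, 0.12979772, 0.95837346]), 'ft_torque': array([ 0.01177538, -0.01598216, -0.01933656]), 'gripper_force': 0.0, 'grip_width': 0.08531566716071333} -0.0187
```

View pics/top0.png

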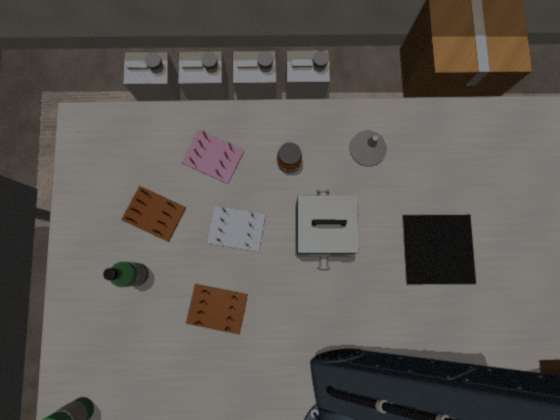

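View pics/scene0.png

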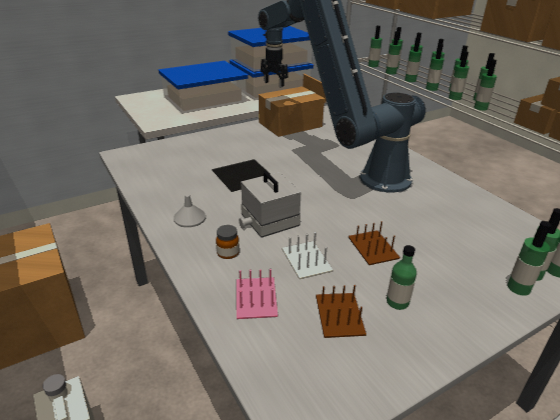

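The top view shows the cover and handle at about (329,222), the mat at (439,249), the white rack at (237,228), the jar at (289,157), the funnel at (368,147) and the bottle at (125,272). The rack and handle yaws are both small.

Run:
```python
from h import *
d=np.load('pics/top0.npy'); p=cv2.imread('pics/top0.png'); P=cloud('top',d)
def rect(m,name):
    q=P[m][:,:2]; r=cv2.minAreaRect((q*1000).astype(np.float32)); print(name,m.sum(),np.round(r[0],1),np.round(r[1],1),round(r[2],2),'z',np.round(np.percentile(P[m][:,2],[5,50,95]),4))
box=lambda a,b,c,e:(lambda m:(m.__setitem__((slice(b,e),slice(a,c)),True),m)[1])(np.zeros(d.shape,bool))
x,y,z=P[...,0],P[...,1],P[...,2]
big=lambda m:(lambda n,l,s,c:l==1+np.argmax(s[1:,4]))(*cv2.connectedComponentsWithStats(m.astype(np.uint8)))
dark=p.max(2)<40
rect(big(box(390,200,490,300)&dark),'mat')
rect(big(box(280,180,370,280)&(z>.12)&(z<.145)),'covertop')
rect(big(box(280,180,370,280)&(z>.155)),'handle')
sat=p.max(2).astype(int)-p.min(2)
b=box(200,195,275,260)
rect(big(b&(z>.004)&(z<.014)),'rackbase')
rect(big(b&(p.min(2)>165)),'rackwhite')
n,l,s,c=cv2.connectedComponentsWithStats((b&(z>.055)).astype(np.uint8))
for i in range(1,n): print(np.round(np.median(P[l==i],0),3),s[i,4],end=';')
crop=np.hstack([cv2.resize(p[190:265,195:275],None,fx=5,fy=5),cv2.resize(p[185:275,290:365],None,fx=4.1667,fy=4.1667)])
cv2.imwrite('pics/c0.png',crop); print(crop.shape)
for n_,u,v in(('jar',289,150),('fun',373,140),('bot',112,274)): print(n_,P[v,u])
```

```text
mat 4620 [ 495.2 -127.6] [558.2 195. ] 88.62 z [-0.0013  0.0023  0.0059]
covertop 3229 [551.6  25.5] [152.4 145.7] 88.25 z [0.1313 0.1344 0.1374]
handle 175 [510.4  83.7] [ 58.3 211.6] 35.28 z [0.168  0.1717 0.1748]
rackbase 1712 [560.  270.4] [150.1 109.9] 79.44 z [0.0044 0.0068 0.0101]Traceback (most recent call last):
  File "<stdin>", line 15, in <module>
  File "<stdin>", line 7, in <lambda>
  File "<stdin>", line 7, in <lambda>
    return _wrapfunc(a, 'argmax', axis=axis, out=out, **kwds)
    return bound(*args, **kwds)
ValueError: attempt to get argmax of an empty sequence
```

Run:
```python
from h import *
d=np.load('pics/top0.npy'); p=cv2.imread('pics/top0.png'); P=cloud('top',d)
def rect(m,name):
    q=P[m][:,:2]; r=cv2.minAreaRect((q*1000).astype(np.float32)); print(name,m.sum(),np.round(r[0],1),np.round(r[1],1),round(r[2],2),'z',np.round(np.percentile(P[m][:,2],[5,50,95]),4))
ok=d>0.3
x,y,z=P[...,0],P[...,1],P[...,2]
def bx(a,b,c,e): m=np.zeros(d.shape,bool); m[b:e,a:c]=1; return m&ok
dark=p.max(2)<40
rect(cv2.morphologyEx((bx(390,200,490,300)&dark).astype(np.uint8),cv2.MORPH_OPEN,np.ones((5,5)))>0,'mat')
rect(bx(280,180,370,280)&(z>.16)&(z<.18),'handle')
b=bx(200,195,275,260)
n,l,s,c=cv2.connectedComponentsWithStats((b&(z>.045)).astype(np.uint8))
for i in range(1,n): print(np.round(np.median(P[l==i],0),3),s[i,4],end=';')
crop=np.hstack([cv2.resize(p[190:265,195:275],None,fx=5,fy=5),cv2.resize(p[185:275,290:365],None,fx=4.1667,fy=4.1667)])
cv2.imwrite('pics/c0.png',crop)
for n_,u,v in(('jar',289,150),('fun',373,140),('bot',112,274)): print(n_,P[v,u])
```

```text
mat 4552 [ 490.4 -307.7] [196.5 195.5] 89.13 z [-0.0013  0.0022  0.0058]
handle 172 [551.2  25.6] [83.3 11.3] 88.0 z [0.1684 0.1717 0.1747]
[0.607 0.301 0.065] 7;[0.593 0.223 0.063] 7;[0.58  0.306 0.062] 8;[0.566 0.228 0.069] 7;[0.553 0.311 0.064] 8;[0.539 0.233 0.067] 6;[0.526 0.316 0.063] 8;[0.511 0.238 0.064] 5;jar [0.7642137  0.11592896 0.08238069]
fun [ 0.78533968 -0.11437822  0.09337207]
bot [0.43765454 0.53739748 0.18896035]
```

View pics/c0.png

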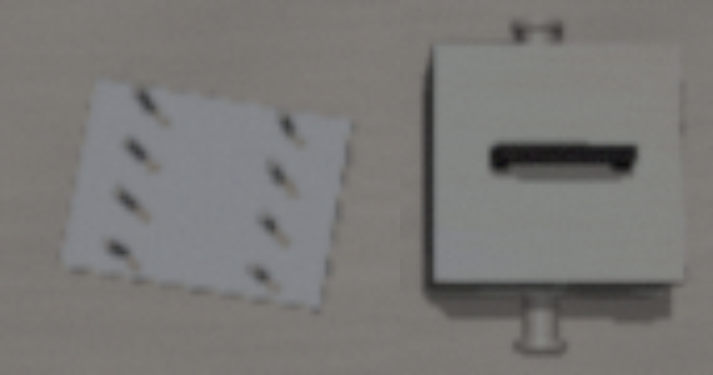

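Checked against the given sizes:

| Item | Centre (mm) | Yaw | Size check |
|---|---|---|---|
| Handle | (551, 26), top at 172 | −1.9° | 83 x 11 mm |
| Mat | (490, −308) | not needed | 196 x 196 mm |
| Rack | (560, 270) | −10.5° | 150 x 110 mm |

Turning the tool first so the fingers close across x.

servo_tool:
  commands:
    - [[0,0,0,-1,0],[0,0,0,-1,0],[0,0,0,-1,0],[0,0,0,-1,0],[0,0,0,-1,0],[0,0,0,-1,0],[0,0,0,-1,0],[0,0,0,-1,0],[0,0,0,-1,0],[0,0,0,-1,0],[0,0,0,-1,0],[0,0,0,-0.8,0],[0,0,0,0,0],[0,0,0,0,0]]

```text
t: 1.27
tcp_pos: [0.1858, -0.5964, 0.2309]
tcp_rot: [-0.0, 0.72, 0.694, 0.0]
force: [0.6, 0.1, -0.4]
grip_width: 0.0855
gripper_force: 0.0
```

```bash
cat > go.py <<'E'
import sys
from h import *
from scipy.spatial.transform import Rotation as R
s=get_state(); w_,x,y,z=s['tcp_rot']; r=R.from_quat([x,y,z,w_]); m=r.as_matrix()
print('t',round(s['t'],2),'tcp',np.round(s['tcp_pos'],4),'xang',round(np.degrees(np.arctan2(m[1,0],m[0,0])),2),'z',np.round(m[:,2],3),'F',np.round(s['force'],1),'w',round(s['grip_width'],4),'gf',round(s['gripper_force'],1))
if len(sys.argv)>3:
    d=np.array(list(map(float,sys.argv[1:4])))/1000-s['tcp_pos']; print('tool shift /40mm',np.round(m.T@d/.04,2))
E
python3 go.py 551.3 25.6 215
```

```text
t 1.27 tcp [ 0.1858 -0.5964  0.2309] xang 87.97 z [-0.     0.001 -1.   ] F [ 0.6  0.1 -0.4] w 0.0855 gf 0.0
tool shift /40mm [15.86  8.58  0.41]
```

servo_tool:
  commands:
    - [[0.4,0.2,0,0,0],[0.8,0.44,0,0,0],[0.85,0.46,0,0,0],[0.85,0.46,0,0,0],[0.85,0.46,0,0,0],[0.85,0.46,0,0,0],[0.85,0.46,0,0,0],[0.85,0.46,0,0,0],[0.85,0.46,0,0,0],[0.85,0.46,0,0,0],[0.85,0.46,0,0,0],[0.85,0.46,0,0,0],[0.85,0.46,0,0,0],[0.85,0.46,0,0,0],[0.85,0.46,0,0,0],[0.85,0.46,0,0,0],[0.85,0.46,0,0,0],[0.85,0.46,0,0,0],[0.7,0.4,0,0,0],[0.36,0.18,0,0,0]]

```text
t: 2.93
tcp_pos: [0.5517, 0.0293, 0.2314]
tcp_rot: [0.0, 0.718, 0.696, 0.001]
force: [0.5, -0.7, -0.3]
grip_width: 0.0853
gripper_force: 0.0
```

servo_tool:
  commands:
    - [[0,0,0,0,0],[0,0,0,0,0],[0,0,0,0,0]]

```text
t: 3.18
tcp_pos: [0.5492, 0.0254, 0.2311]
tcp_rot: [-0.0, 0.719, 0.695, -0.001]
force: [0.2, 0.1, -0.2]
grip_width: 0.0854
gripper_force: 0.0
```

```bash
python3 go.py 551.3 25.6 149
```

```text
t 3.18 tcp [0.5492 0.0254 0.2311] xang 88.04 z [-0.001 -0.    -1.   ] F [ 0.2  0.1 -0.2] w 0.0854 gf 0.0
tool shift /40mm [0.01 0.05 2.05]
```

servo_tool:
  commands:
    - [[0,0.05,0.3,0,0],[0,0,0.4,0,0],[0,0,0.4,0,0],[0,0,0.4,0,0],[0,0,0.3,0,0],[0,0,0.25,0,0],[0,0,0,0,0.3],[0,0,0,0,0.6],[0,0,0,0,1],[0,0,0,0,1],[0,0,0,0,1],[0,0,0,0,1],[0,0,0,0,1],[0,0,0,0,1]]

```text
t: 4.35
tcp_pos: [0.553, 0.0257, 0.1501]
tcp_rot: [0.001, 0.719, 0.695, 0.001]
force: [0.2, -0.1, 3.6]
grip_width: 0.0111
gripper_force: 60.3
```

```bash
python3 go.py
```

```text
t 4.35 tcp [0.553  0.0257 0.1501] xang 88.11 z [ 0.003 -0.    -1.   ] F [ 0.2 -0.1  3.6] w 0.0111 gf 60.3
```

Gripped: opening 11 mm, grip force 60 N. Lifting straight up.

servo_tool:
  commands:
    - [[0,0,-0.1,0,1],[0,0,-0.15,0,1],[0,0,-0.25,0,1],[0,0,-0.3,0,1],[0,0,-0.3,0,1],[0,0,-0.35,0,1],[0,0,-0.35,0,1],[0,0,-0.35,0,1],[0,0,-0.35,0,1],[0,0,-0.3,0,1],[0,0,-0.25,0,1],[0,0,-0.15,0,1],[0,0,0,0,1],[0,0,0,0,1]]

```text
t: 5.52
tcp_pos: [0.5515, 0.0259, 0.2772]
tcp_rot: [-0.0, 0.719, 0.695, -0.0]
force: [-1.1, -0.3, -6.5]
grip_width: 0.0107
gripper_force: 59.1
```

```bash
python3 - <<'E'
from h import *
snap('scene','scene1')
E
python3 go.py 490.4 -307.7 277
```

```text
t 5.57 tcp [0.5512 0.026  0.2766] xang 88.09 z [-0.002  0.    -1.   ] F [ 0.6 -0.1 -6.9] w 0.0106 gf 59.1
tool shift /40mm [-8.39 -1.24 -0.01]
```

View pics/scene1.png

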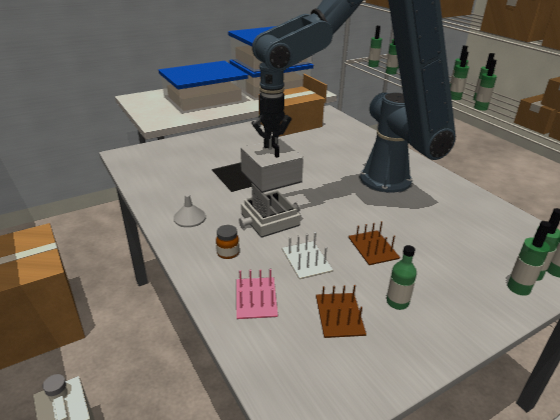

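The scene view shows the cover hanging level at (271,160), well clear of the screen in the housing at (270,205). Moving it over the mat.

servo_tool:
  commands:
    - [[-0.1,-0.02,0,0,1],[-0.25,-0.04,0,0,1],[-0.4,-0.06,0,0,1],[-0.5,-0.07,0,0,1],[-0.6,-0.09,0,0,1],[-0.6,-0.09,0,0,1],[-0.6,-0.09,0,0,1],[-0.6,-0.09,0,0,1],[-0.6,-0.09,0,0,1],[-0.6,-0.09,0,0,1],[-0.6,-0.09,0,0,1],[-0.6,-0.09,0,0,1],[-0.6,-0.09,0,0,1],[-0.5,-0.07,0,0,1],[-0.45,-0.07,0,0,1],[-0.35,-0.05,0,0,1],[-0.25,-0.04,0,0,1],[-0.14,-0.01,0,0,1],[-0.05,0,0,0,1],[0,0,0,0,1]]

```text
t: 7.23
tcp_pos: [0.4911, -0.3078, 0.2771]
tcp_rot: [-0.0, 0.719, 0.695, 0.0]
force: [0.2, -0.1, -6.4]
grip_width: 0.0108
gripper_force: 59.1
```

servo_tool:
  commands:
    - [[0,0,0.15,0,1],[0,0,0.3,0,1],[0,0,0.4,0,1],[0,0,0.4,0,1],[0,0,0.4,0,1],[0,0,0.4,0,1],[0,0,0.4,0,1],[0,0,0.4,0,1],[0,0,0.35,0,1],[0,0,0.25,0,1],[0,0,0.15,0,1],[0,0,0,0,1],[0,0,0,0,1]]

```text
t: 8.32
tcp_pos: [0.4915, -0.3078, 0.1334]
tcp_rot: [0.0, 0.719, 0.695, 0.0]
force: [0.3, 0.4, -5.1]
grip_width: 0.011
gripper_force: 59.1
```

```bash
python3 go.py 490.4 -307.7 109
```

```text
t 8.32 tcp [ 0.4915 -0.3078  0.1334] xang 88.12 z [ 0. -0. -1.] F [ 0.3  0.4 -5.1] w 0.011 gf 59.1
tool shift /40mm [ 0.   -0.03  0.61]
```

servo_tool:
  commands:
    - [[0,-0.03,0.1,0,1],[0,0,0.1,0,1],[0,0,0.1,0,1],[0,0,0.08,0,1],[0,0,0.06,0,1],[0,0,0.04,0,1],[0,0,0.04,0,1],[0,0,0,0,1],[0,0,0,0,1]]

```text
t: 9.07
tcp_pos: [0.49, -0.3079, 0.1125]
tcp_rot: [-0.0, 0.719, 0.695, -0.0]
force: [-0.3, 0.1, -5.6]
grip_width: 0.0104
gripper_force: 59.1
```

servo_tool:
  commands:
    - [[0,0,0.03,0,1],[0,0,0.03,0,1],[0,0,0,0,1],[0,0,0,0,1]]

```text
t: 9.4
tcp_pos: [0.4899, -0.3078, 0.11]
tcp_rot: [-0.0, 0.719, 0.695, -0.0]
force: [-0.7, 0.1, -5.8]
grip_width: 0.0105
gripper_force: 59.1
```

servo_tool:
  commands:
    - [[0,0,0.025,0,1],[0,0,0.025,0,1],[0,0,0,0,1],[0,0,0,0,1]]

```text
t: 9.73
tcp_pos: [0.4902, -0.308, 0.1091]
tcp_rot: [0.0, 0.719, 0.695, 0.0]
force: [-0.4, 2.5, 3.4]
grip_width: 0.011
gripper_force: 60.5
```

Contact made: the load has gone from −6 to +3 N. Releasing and rising.

servo_tool:
  commands:
    - [[0,0,0,0,0.9],[0,0,0,0,0.7],[0,0,0,0,0.5],[0,0,0,0,0.3],[0,0,0,0,0],[0,0,0,0,0],[0,0,0,0,0],[0,0,-0.15,0,0],[0,0,-0.4,0,0],[0,0,-0.6,0,0],[0,0,-0.6,0,0],[0,0,-0.6,0,0],[0,0,-0.4,0,0],[0,0,-0.2,0,0],[0,0,0,0,0]]

```text
t: 10.98
tcp_pos: [0.491, -0.3087, 0.2285]
tcp_rot: [0.002, 0.719, 0.695, 0.0]
force: [0.5, -0.3, -0.5]
grip_width: 0.0855
gripper_force: 0.0
```

```bash
python3 - <<'E'
from h import *
p,d=snap('top','top2'); P=cloud('top',d); z=P[...,2]; ok=d>.3
p=p[:,:,::-1]
m=np.zeros(d.shape,bool); m[180:280,280:370]=1
m&=ok&(z>.105)&(z<.14)
q=P[m]; r=cv2.minAreaRect((q[:,:2]*1000).astype(np.float32)); print(m.sum(),r,np.percentile(q[:,2],[5,50,95]))
i=q[:,2]>.12; print(np.median(q[i],0), np.percentile(q[:,:2],[2,98],axis=0))
cv2.imwrite('pics/c2.png',np.hstack([cv2.resize(p[185:275,290:365],None,fx=5,fy=5),cv2.resize(p[200:290,395:485],None,fx=4.5/.9,fy=5)]))
E
python3 go.py
```

```text
207 ((587.6171875, 23.20354461669922), (118.87285614013672, 8.51830005645752), 88.5667495727539) [0.10732315 0.12323815 0.12682315]
[0.58783546 0.01860593 0.12417584] [[ 0.58232696 -0.0336308 ]
 [ 0.59214318  0.08037183]]
t 11.03 tcp [ 0.4902 -0.3081  0.2269] xang 88.09 z [ 0.001 -0.001 -1.   ] F [-0.2 -0.7  0.1] w 0.0855 gf 0.0
```

View pics/c2.png

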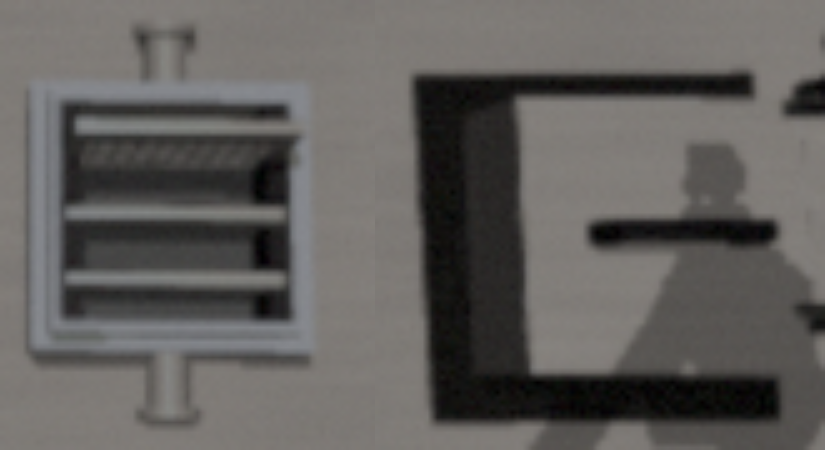

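The left crop shows the screen as the top bar at (187,126), in the +x slot. The fit gives 119 x 8.5 mm, centre (588, 23), top at about 125 mm. The right crop shows the cover sitting upright and centred on the mat.

```bash
python3 go.py 587.5 23.7 227
```

```text
t 11.03 tcp [ 0.4902 -0.3081  0.2269] xang 88.09 z [ 0.001 -0.001 -1.   ] F [-0.2 -0.7  0.1] w 0.0855 gf 0.0
tool shift /40mm [ 8.37  2.15 -0.01]
```

servo_tool:
  commands:
    - [[0.3,0.08,0,0,0],[0.6,0.15,0,0,0],[0.8,0.2,0,0,0],[0.8,0.2,0,0,0],[0.8,0.21,0,0,0],[0.8,0.21,0,0,0],[0.8,0.21,0,0,0],[0.8,0.21,0,0,0],[0.8,0.2,0,0,0],[0.8,0.2,0,0,0],[0.6,0.15,0,0,0],[0.37,0.1,0,0,0],[0.1,0.03,0,0,0],[0,0,0,0,0],[0,0,0,0,0]]

```text
t: 12.28
tcp_pos: [0.5862, 0.0238, 0.225]
tcp_rot: [-0.001, 0.719, 0.695, -0.001]
force: [0.0, -0.4, 0.2]
grip_width: 0.0856
gripper_force: 0.0
```

```bash
python3 go.py 587.5 23.7 92
```

```text
t 12.28 tcp [0.5862 0.0238 0.225 ] xang 88.12 z [-0.003 -0.    -1.   ] F [ 0.  -0.4  0.2] w 0.0856 gf 0.0
tool shift /40mm [-0.    0.04  3.33]
```

servo_tool:
  commands:
    - [[0,0.03,0.3,0,0],[0,0,0.5,0,0],[0,0,0.5,0,0],[0,0,0.5,0,0],[0,0,0.5,0,0],[0,0,0.45,0,0],[0,0,0.3,0,0],[0,0,0.2,0,0],[0,0,0.08,0,0],[0,0,0,0,0],[0,0,0,0,0]]

```text
t: 13.2
tcp_pos: [0.5887, 0.0232, 0.0934]
tcp_rot: [0.0, 0.719, 0.695, 0.0]
force: [-0.7, 0.5, -0.4]
grip_width: 0.0851
gripper_force: 0.0
```

servo_tool:
  commands:
    - [[0,0,0,0,0.3],[0,0,0,0,0.5],[0,0,0,0,0.7],[0,0,0,0,0.8],[0,0,0,0,0.9],[0,0,0,0,1],[0,0,0,0,1],[0,0,0,0,1],[0,0,0,0,1]]

```text
t: 13.95
tcp_pos: [0.5889, 0.0238, 0.0932]
tcp_rot: [0.001, 0.719, 0.695, 0.0]
force: [0.9, 0.7, 1.7]
grip_width: 0.007
gripper_force: 59.9
```

Screen gripped: opening 7 mm, grip force 60 N. Drawing it straight up.

servo_tool:
  commands:
    - [[0,0,-0.08,0,1],[0,0,-0.12,0,1],[0,0,-0.15,0,1],[0,0,-0.2,0,1],[0,0,-0.25,0,1],[0,0,-0.25,0,1],[0,0,-0.3,0,1],[0,0,-0.3,0,1],[0,0,-0.3,0,1],[0,0,-0.3,0,1],[0,0,-0.25,0,1],[0,0,-0.2,0,1],[0,0,-0.1,0,1],[0,0,0,0,1],[0,0,0,0,1]]

```text
t: 15.2
tcp_pos: [0.588, 0.0238, 0.2049]
tcp_rot: [-0.0, 0.719, 0.695, -0.0]
force: [-0.1, 0.0, -3.8]
grip_width: 0.0071
gripper_force: 59.2
```

servo_tool:
  commands:
    - [[0,0,0,0.4,1],[0,0,0,0.6,1],[0,0,0,0.4,1],[0,0,0,0.03,1],[0,0,0,0,1]]

```text
t: 15.62
tcp_pos: [0.5877, 0.0239, 0.204]
tcp_rot: [-0.001, 0.768, 0.64, -0.001]
force: [0.2, -0.2, -3.3]
grip_width: 0.0077
gripper_force: 59.1
```

```bash
python3 - <<'E'
from h import *
p,d=snap('top','top3'); P=cloud('top',d); z=P[...,2]
snap('scene','scene3')
E
python3 go.py 560 270 204
```

```text
t 15.72 tcp [0.588  0.0239 0.2044] xang 79.56 z [-0.001  0.    -1.   ] F [-0.1 -0.7 -2.5] w 0.0069 gf 59.1
tool shift /40mm [ 5.92 -1.8   0.01]
```

View pics/scene3.png

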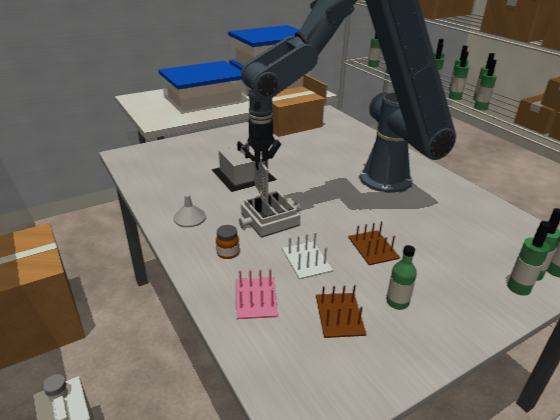

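The scene view shows the screen held upright at (262,180), above the housing, and the cover on the mat at (240,165). Moving it over the rack.

servo_tool:
  commands:
    - [[0.1,-0.03,0,0,1],[0.2,-0.06,0,0,1],[0.35,-0.11,0,0,1],[0.45,-0.14,0,0,1],[0.5,-0.15,0,0,1],[0.55,-0.17,0,0,1],[0.55,-0.17,0,0,1],[0.55,-0.17,0,0,1],[0.55,-0.17,0,0,1],[0.55,-0.17,0,0,1],[0.5,-0.15,0,0,1],[0.45,-0.13,0,0,1],[0.32,-0.09,0,0,1],[0.2,-0.06,0,0,1],[0.1,-0.03,0,0,1],[0,0,0,0,1],[0,0,0,0,1],[0,0,0,0,1]]

```text
t: 17.22
tcp_pos: [0.5608, 0.2688, 0.2049]
tcp_rot: [0.0, 0.769, 0.639, -0.0]
force: [-0.2, -0.7, -3.9]
grip_width: 0.0071
gripper_force: 59.1
```

```bash
python3 - <<'E'
from h import *
p,d=snap('scene','scene4'); p=p[:,:,::-1]
c=camera_params('scene')
cv2.imwrite('pics/c4.png',cv2.resize(p[150:285,240:360],None,fx=4.4,fy=4.4))
E
python3 go.py 560 270 130
```

```text
t 17.27 tcp [0.5608 0.2687 0.2049] xang 79.44 z [-0. -0. -1.] F [ 0.3  0.  -4.6] w 0.007 gf 59.1
tool shift /40mm [ 0.03 -0.03  1.87]
```

View pics/c4.png

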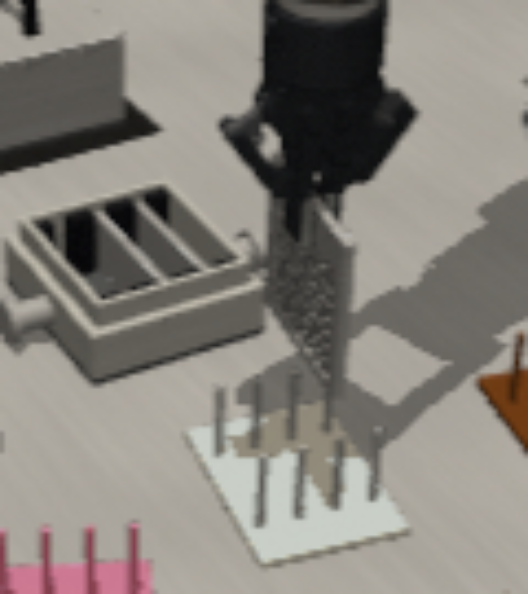

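The crop shows the screen upright above the white rack, square to its middle gap. The two baffles are still in the housing. Lowering.

servo_tool:
  commands:
    - [[0.03,-0.02,0.1,0,1],[0,0,0.15,0,1],[0,0,0.2,0,1],[0,0,0.25,0,1],[0,0,0.25,0,1],[0,0,0.25,0,1],[0,0,0.25,0,1],[0,0,0.25,0,1],[0,0,0.2,0,1],[0,0,0.2,0,1],[0,0,0.15,0,1],[0,0,0.1,0,1],[0,0,0.07,0,1],[0,0,0,0,1],[0,0,0,0,1]]

```text
t: 18.52
tcp_pos: [0.5602, 0.2712, 0.1083]
tcp_rot: [0.0, 0.769, 0.64, 0.0]
force: [-0.1, -0.6, -3.1]
grip_width: 0.0073
gripper_force: 59.0
```

servo_tool:
  commands:
    - [[0,0,0.06,0,1],[0,0,0.06,0,1],[0,0,0.03,0,1],[0,0,0,0,1],[0,0,0,0,1]]

```text
t: 18.93
tcp_pos: [0.56, 0.2711, 0.1021]
tcp_rot: [-0.0, 0.769, 0.64, -0.0]
force: [-0.1, -0.5, -3.1]
grip_width: 0.0075
gripper_force: 59.0
```

servo_tool:
  commands:
    - [[0,0,0.05,0,1],[0,0,0.05,0,1],[0,0,0.03,0,1],[0,0,0,0,1],[0,0,0,0,1]]

```text
t: 19.35
tcp_pos: [0.5599, 0.2711, 0.0967]
tcp_rot: [-0.0, 0.769, 0.64, -0.0]
force: [-0.6, 0.4, -3.2]
grip_width: 0.0069
gripper_force: 59.0
```

servo_tool:
  commands:
    - [[0,0,0.025,0,1],[0,0,0.02,0,1],[0,0,0,0,1],[0,0,0,0,1]]

```text
t: 19.68
tcp_pos: [0.5602, 0.2712, 0.0952]
tcp_rot: [0.0, 0.769, 0.64, 0.0]
force: [-0.7, 0.9, -2.8]
grip_width: 0.0072
gripper_force: 59.2
```

servo_tool:
  commands:
    - [[0,0,0.02,0,1],[0,0,0.02,0,1],[0,0,0,0,1],[0,0,0,0,1]]

```text
t: 20.02
tcp_pos: [0.5604, 0.2711, 0.0952]
tcp_rot: [0.0, 0.769, 0.64, 0.001]
force: [-1.8, -0.3, 5.1]
grip_width: 0.0073
gripper_force: 60.6
```

Contact made, +5 N. Opening slowly, then rising.

servo_tool:
  commands:
    - [[0,0,0,0,0.95],[0,0,0,0,0.9],[0,0,0,0,0.85],[0,0,0,0,0.8],[0,0,0,0,0.7],[0,0,0,0,0.6],[0,0,0,0,0.4],[0,0,0,0,0.2],[0,0,0,0,0],[0,0,0,0,0],[0,0,0,0,0],[0,0,0,0,0]]

```text
t: 21.02
tcp_pos: [0.5601, 0.2711, 0.0935]
tcp_rot: [0.0, 0.769, 0.64, 0.0]
force: [0.6, 0.5, -0.2]
grip_width: 0.0852
gripper_force: 0.0
```

servo_tool:
  commands:
    - [[0,0,-0.1,0,0],[0,0,-0.2,0,0],[0,0,-0.3,0,0],[0,0,-0.4,0,0],[0,0,-0.5,0,0],[0,0,-0.5,0,0],[0,0,-0.5,0,0],[0,0,-0.5,0,0],[0,0,-0.4,0,0],[0,0,-0.2,0,0],[0,0,0,0,0],[0,0,0,0,0]]

```text
t: 22.02
tcp_pos: [0.56, 0.2711, 0.2381]
tcp_rot: [0.0, 0.769, 0.64, 0.001]
force: [0.3, -0.5, -1.2]
grip_width: 0.0853
gripper_force: 0.0
```

servo_tool:
  commands:
    - [[-0.3,0,0,0,0],[-0.6,0,0,0,0],[-0.8,0,0,0,0],[-0.8,0,0,0,0],[-0.8,0,0,0,0],[-0.8,0,0,0,0],[-0.6,0,0,0,0],[-0.3,0,0,0,0],[0,0,0,0,0],[0,0,0,0,0]]

```text
t: 22.85
tcp_pos: [0.5233, 0.0743, 0.2369]
tcp_rot: [-0.001, 0.769, 0.639, -0.0]
force: [0.7, 1.1, 0.1]
grip_width: 0.0853
gripper_force: 0.0
```

```bash
python3 - <<'E'
from h import *
a,_=snap('scene','scene5'); b,d=snap('top','top5'); P=cloud('top',d)
a=a[:,:,::-1];b=b[:,:,::-1]
cv2.imwrite('pics/c5.png',np.hstack([cv2.resize(a[110:300,150:420],(560,394)),cv2.resize(b[190:265,195:275],(240,225)) if 0 else cv2.resize(b[170:270,190:250],(236,394))]))
z=P[...,2]; ok=d>.3
for n,(u0,v0,u1,v1),(l,h) in (('screen',(195,185,275,265),(.11,.14)),('cover',(390,190,490,300),(.08,.11)),('handle',(390,190,490,300),(.12,.14)),('jar',(270,135,310,180),(.075,.09)),('bot',(95,250,155,295),(.17,.2))):
    m=np.zeros(d.shape,bool); m[v0:v1,u0:u1]=1; m&=ok&(z>l)&(z<h); q=P[m]
    if len(q): print(n,len(q),cv2.minAreaRect((q[:,:2]*1000).astype(np.float32)),np.percentile(q[:,2],[5,50,95]))
E
python3 go.py
```

```text
screen 178 ((558.1292114257812, 269.5833435058594), (119.03748321533203, 8.330994606018066), 79.47879028320312) [0.11473349 0.12588073 0.12919927]
cover 3076 ((488.3046875, -307.9186096191406), (155.6803436279297, 145.28549194335938), 88.53669738769531) [0.0893099  0.09315826 0.09655418]
handle 169 ((488.4078063964844, -307.39349365234375), (85.66471862792969, 10.827033042907715), 88.28279876708984) [0.12655297 0.13051788 0.13404936]
jar 408 ((754.8280029296875, 116.07719421386719), (59.824642181396484, 60.63981246948242), 0.17584101855754852) [0.08000761 0.08338163 0.08635386]
bot 154 ((437.6091613769531, 545.1463012695312), (28.153696060180664, 27.085405349731445), 6.82252311706543) [0.17703972 0.18795713 0.19099514]
t 22.95 tcp [0.5237 0.0754 0.2372] xang 79.55 z [-0.     0.001 -1.   ] F [ 0.1  0.6 -0.3] w 0.0855 gf 0.0
```

View pics/c5.png

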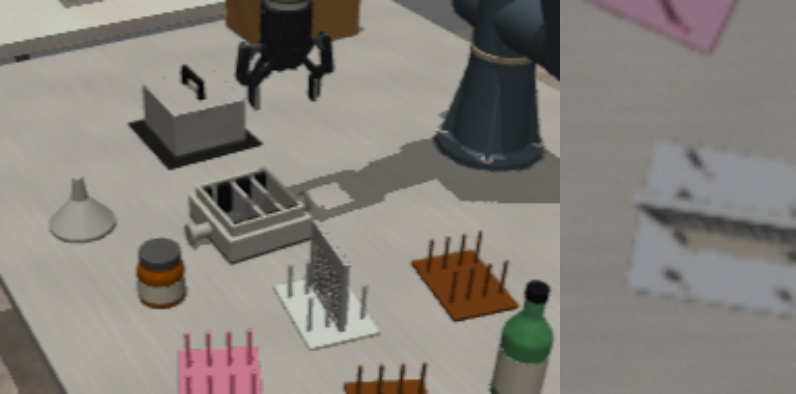

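The crops show the screen upright in the middle gap of the white rack, with its top at about 127 mm. The cover sits upright within 2 mm of the mat's centre, both baffles are still in the housing, and nothing else has moved. Handing in.

```bash
python3 -c "from bench import *; print(finish_job())"
```

```text
the job is handed in; nothing more can be done
None
```

The cover is upright within about 2 mm of the mat's centre, the strainer screen stands upright in the white rack's middle gap, and the job was handed in at about 23 s of the 64 s allowed (no verdict was returned).

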